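Stand each clay pot in its own saucer

TASK

Stand each of the four clay pots in the saucer that matches it in shape and size (large round, small round, square, oblong), upright and flat on the saucer's floor, with the square and the oblong pot turned to line up with their saucers. Set the pots down, do not drop them, and leave the saucers, the blue egg cup and the purple container standing where they are.

Things in the scene. Friction and masses are not known exactly. Their poses are not given: they have to be found in the camera images.
- pot_large: large round clay flower pot, open at the top: 62 mm tall, upright collar 66 mm across over its top 18 mm (wall 4 mm), tapering below to a flat 46 mm base; about 120 g. Origin: centre of its underside; z up. Goes in saucer_large.
- pot_small: small round clay flower pot of the same form: 42 mm tall, collar 42 mm across over its top 13 mm, base 30 mm; about 45 g. Origin: centre of its underside; z up. Goes in saucer_small.
- pot_square: square clay pot, open at the top: 58 mm tall, upright collar 60 x 60 mm over its top 16 mm (wall 5 mm), tapering below to a 48 x 48 mm base; about 150 g. Origin: centre of its underside; x and y square to its sides, z up; it may be turned by any quarter turn. Goes in saucer_square.
- pot_oblong: oblong clay trough, open at the top: 50 mm tall, upright collar 104 mm (along its x) by 54 mm (along its y) over its top 15 mm (wall 5 mm), base 92 x 44 mm; about 200 g. Origin: centre of its underside; x along its length, z up. Starts with its length within 20 degrees of left-right. Goes in saucer_oblong.
- saucer_large: large round clay drip saucer, loose on the lid: 80 mm across the rim, 14 mm tall, floor 5 mm thick and 66 mm wide inside the rim; about 100 g. Origin: centre of its underside; z up.
- saucer_small: small round clay drip saucer, loose: 58 mm across the rim, 14 mm tall, floor 5 mm thick and 46 mm wide inside the rim; about 50 g. Origin: centre of its underside; z up.
- saucer_square: square clay drip saucer, loose: 75 x 75 mm over the rim, 14 mm tall, floor 5 mm thick and 64 x 64 mm inside the rim; about 90 g. Origin: centre of its underside; x and y square to its sides, z up.
- saucer_oblong: oblong clay drip saucer, loose: 119 mm (along its x) by 71 mm (along its y) over the rim, 14 mm tall, floor 5 mm thick and 108 x 60 mm inside the rim; about 140 g. Origin: centre of its underside; x along its length, z up.
- egg_cup: blue ceramic egg cup, a bystander, loose: 62 mm tall, 48 mm across, foot 40 mm across. Origin: centre of its underside; z up.
- flip_box: purple plastic container with a closed flip-top lid, a bystander, loose: 54 x 78 mm (its x by its y), 52 mm tall. Origin: centre of its underside; z up. This, the pots, saucers and egg cup stand on the flat grey planter lid, its top 25 mm above the bench (z = 0.025), their centres at least 130 mm apart.

How it is judged:
At the end, for the whole second after the job is handed in: Each pot rests in the saucer of its own shape and size: centres within 12 mm, underside 2 to 8.5 mm above the saucer's (on its floor), both upright within 4.5 degrees; square pot (any quarter turn) and oblong pot within 15 degrees of the saucer's sides; all at rest (horizontal distance between pot_large and saucer_large below 0.012 m and z of pot_large in the frame of saucer_large between 0.002 and 0.0085 m and angle between each of pot_large, saucer_large, pot_small, saucer_small, pot_square, saucer_square, pot_oblong, saucer_oblong's own z axis and vertical below 0.08 rad and linear speed of each of pot_large, pot_small, pot_square, pot_oblong below 0.02 m/s and angular speed of each of pot_large, pot_small, pot_square, pot_oblong below 0.3 rad/s and horizontal distance between pot_small and saucer_small below 0.012 m and z of pot_small in the frame of saucer_small between 0.002 and 0.0085 m and horizontal distance between pot_square and saucer_square below 0.012 m and z of pot_square in the frame of saucer_square between 0.002 and 0.0085 m and horizontal distance between pot_oblong and saucer_oblong below 0.012 m and z of pot_oblong in the frame of saucer_oblong between 0.002 and 0.0085 m and (angle between the x axis of pot_square and the x axis of saucer_square, either way round below 0.26 rad or angle between the x axis of pot_square and the y axis of saucer_square, either way round below 0.26 rad) and angle between the x axis of pot_oblong and the x axis of saucer_oblong, either way round below 0.26 rad); the robot touches nothing.
It fails at once if a saucer is shoved more than 30 mm from its place (distance of any of saucer_large, saucer_small, saucer_square, saucer_oblong from where it was at the start of the episode above 0.03 m).
It fails at once if the egg cup or the purple container is moved more than 30 mm or knocked over (distance of any of egg_cup, flip_box from where it was at the start of the episode above 0.03 m or angle between any of egg_cup, flip_box's own z axis and vertical above 0.6 rad).
It fails at once if a pot is dropped: it falls freely, touching nothing, faster than 0.7 m/s (a fall of about 25 mm) ((contact force between pot_large and anything else below 0.01 N and linear speed of pot_large above 0.7 m/s) or (contact force between pot_small and anything else below 0.01 N and linear speed of pot_small above 0.7 m/s) or (contact force between pot_square and anything else below 0.01 N and linear speed of pot_square above 0.7 m/s) or (contact force between pot_oblong and anything else below 0.01 N and linear speed of pot_oblong above 0.7 m/s)).
It also fails if it takes over 93 s, if anything falls off the work surface, if the arm or the gripper's body presses on something with over 40 N, if the wrist force passes 120 N, or if a joint passes its speed limit or range.

ROBOT

A 7-joint arm with a two-finger parallel gripper is mounted at the origin on the work surface. World frame = base frame: x ahead of the robot, y to its left, z up, the work surface at z = 0. Lengths are in m, angles in rad, forces in N, time in s.
With the tool pointing down it reaches from about 0.425 to 0.875 m from the base axis. Payload 4.7 kg.
Tool frame: the origin (TCP) lies on the centre line of the jaws, within the pads' length; the fingertips stand 14 mm ahead of it and the grasp point (between the pads) lies 5 mm behind it; z points along the fingers, y is the direction in which the jaws open and shut (so a half turn about z gives the same grasp; the last joint's range is limited). The gripper opens to 87 mm and grips with 3 to 60 N. Pads are 19 mm wide; open, the fingers measure 117 mm over their backs; the gripper's body (75 mm by 190 mm) begins 51 mm behind the grasp point.
Start: joints at [-1.238, 0.321, -0.07, 1.45, 0.023, 1.371, -0.057], TCP at [0.204, 0.617, 0.237] pointing down, gripper open.
Joint ranges: [-2.86, 2.86], [-0.3, 2.09], [-1.38, 1.24], [0.06, 2.45], [-1.56, 4.7], [0.09, 2.05], [-2.69, 2.69]. Speed limits (rad/s): [2.57, 2.57, 3.14, 3.14, 3.14, 3.14, 3.14].

INTERFACE

Orientations are given as a rotation vector (axis times angle).
In Python, from bench import ctrl, optics, models gives the robot as it stands. The module is installed in compiled form; this text tells all that it offers.
- The arm moves only by the tool arm_command, never from a script. Its argument "motion" is a list of rows, each a list of 3 entries, a list of its own where there are three numbers: the shift along the tool's x, y, z in mm, then the turn, a rotation vector about the tool's x, y, z in degrees, then the closure, from 0 (fully open) to 1 (shut). In form: [[[x, y, z], [ax, ay, az], claw], ...]. A call has 1 to 8 rows; each row shifts and turns the commanded pose from where the row before left it, along the tool's axes as they then stand; what a row does not reach is not made up. A row lasts 1/12 s, in which the tool goes at most 41.7 mm and 7.16 degrees, less where a joint would pass 70% of its speed; a pose out of reach is approached as far as the arm can. A call with a gripper value outside its range is refused whole. The fingers move at their own pace and stop on an object; "force" is the grip in N (left out, the last holds). Time passes only in rows, so rows that do not move let the fingers close. It gives the time, the measured TCP pose, the force and the opening at its end, in the units of the state.
- ctrl.get_state(): the state, without advancing time (a new reading comes with each control period).
- optics.get_image(name): name is "scene" or "top"; returns (picture, depth): 420x560x3 uint8, blue, green, red; 420x560 float32, m along the optical axis (not along the pixel's ray), 0 where there is no reading.
- optics.camera_model(name): a dict with "fovy" (degrees; the focal length in pixels is half the picture's height over the tangent of half this angle, whatever the lens; pixels are square), "cx", "cy" (the principal point, pixels), "distortion" ([k1, k2, p1, p2, k3] as OpenCV has them; the pictures are not rectified), "rvec" (rotation vector, rad) and "tvec" (3), from world to camera coordinates, as OpenCV has them. Camera axes: x right, y down, z forward; pixel columns grow to the right and rows downward; lengths in m; the calibration is good to about 2 mm. A picture is of the moment at which its call begins. camera_model takes no time and is no camera call.
- ctrl.close_job(): hands the job in, once; it reports no verdict.
Trained networks look in the newest picture that a camera, given by its name, has taken for a name from the list of things; names that differ only in an ending like _2 or _b are one class to them, and where a whole thing is asked for, a point or a joint stands for the part that bears it (a point fixed in the world has none). Each returns a list of dicts, best first, with "conf" (0 to 1); they miss things now and then, are a little off and sometimes report something else, mostly with a low value. They report only what shows in the picture. A call takes as long as a camera call.
- models.search_frame(camera, target): "location" ([x, y, z] in m, in the coordinates of the camera as it stood for that picture, good to about 4 mm: the middle of the surface that is visible of it).
- models.silhouettes(camera, target): "pixels" (420x560 bool, what is visible of it).
The state is a dict: "time": time; "joint_positions": joint angles; "qd": joint speeds; "joint_torque": joint torques, N m; "position": TCP position; "tool_rot": TCP orientation; "ft_force": force on the tool from outside, world axes, zero at the start; "torque": the same for the moment, N m; "grip_width": opening from 0.0 (shut) to 1.0 (fully open).
Only numpy, scipy, OpenCV 4.12 (cv2) and the standard library are available. Lean on these libraries where they do the work, as an engineer would, in place of code of your own. Each camera call takes 0.05 s, during which the arm holds its last target.

## Working session

There is one attempt and no reset: what is moved stays moved. The work goes in short steps, Python scripts to look and compute and a tool call to move; the robot and the scene stay as the last step left them, time stands still between calls to the robot, and variables do not carry over. Pictures are saved under pics/ and viewed, and the job is handed in when it is done.

Besides the shell and the picture viewer there is one more tool, called after "Call:" by a JSON object that holds its "name" and its "arguments". arm_command: Moves the arm, as the interface text tells. Its arguments: {"type":"object","properties":{"motion":{"type":"array","items":{"type":"array"}},"force":{"type":"number"}},"required":["motion"]}

```bash
mkdir -p pics; python3 - <<'E'
from bench import ctrl,optics,models
import cv2,numpy as np
s=ctrl.get_state();print(s)
for n in ("scene","top"):
    p,d=optics.get_image(n);cv2.imwrite(f"pics/{n}0.png",p);np.save(f"pics/{n}0.npy",d)
    print(n,optics.camera_model(n))
E
```

```text
{'time': 0.0, 'joint_positions': array([-1.23792021,  0.32180324, -0.07006389,  1.45167429,  0.0226436 ,
        1.37080193, -0.0568964 ]), 'qd': array([ 0.00050287,  0.00084335, -0.00081753, -0.00174264,  0.00010184,
        0.00011302,  0.00014789]), 'joint_torque': array([-5.91866155e-04, -4.91303337e+01, -4.03946433e-01, -3.12530279e+01,
       -6.37592515e-02,  4.38487914e-02,  1.87615096e-04]), 'position': array([0.20362053, 0.61672724, 0.23547453]), 'tool_rot': array([-4.98554375e-01, -3.10162365e+00,  2.97563913e-03]), 'ft_force': array([-0.42362071,  0.20474244,  1.16009181]), 'torque': array([0.02588038, 0.02619805, 0.02880119]), 'grip_width': 0.9994381343254222}
scene {'fovy': 51.730843381126355, 'cx': 276.07129762615904, 'cy': 211.5627714407252, 'distortion': array([0.04814951, 0.        , 0.        , 0.        , 0.        ]), 'rvec': array([ 2.40282874,  0.88564493, -0.28104733]), 'tvec': array([-0.38799963, -0.23023837,  1.16768832])}
top {'fovy': 53.75074114551902, 'cx': 275.8441770462296, 'cy': 200.1411917980646, 'distortion': array([-0.10895716,  0.        ,  0.        ,  0.        ,  0.        ]), 'rvec': array([ 2.13637749, -2.14699796,  0.16752501]), 'tvec': array([0.01110041, 0.51299377, 0.82940975])}
```

View pics/scene0.png

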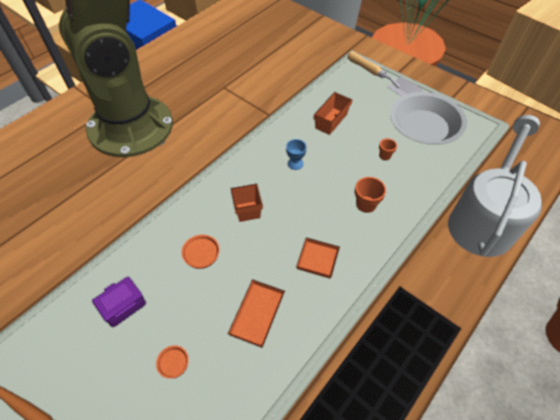

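View pics/top0.png

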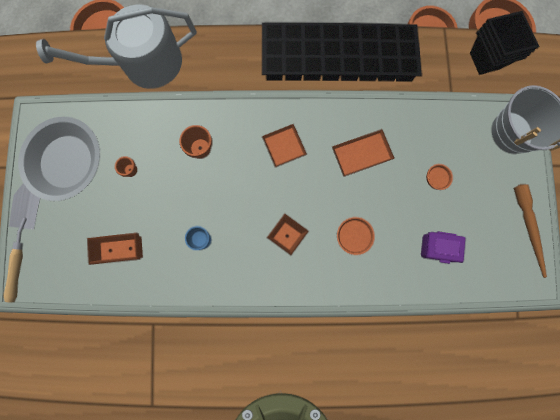

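```bash
cat > h.py <<'E'
from bench import ctrl,optics,models
import cv2,numpy as np
from scipy.spatial.transform import Rotation as R
H=dict(pot_large=.062,pot_small=.042,pot_square=.058,pot_oblong=.050,saucer_large=.014,saucer_small=.014,saucer_square=.014,saucer_oblong=.014,egg_cup=.062,flip_box=.052)
def cam(n):
    m=optics.camera_model(n);f=210/np.tan(np.radians(m['fovy']/2))
    K=np.array([[f,0,m['cx']],[0,f,m['cy']],[0,0,1.]]);return K,np.array(m['distortion']),cv2.Rodrigues(np.array(m['rvec']))[0],np.array(m['tvec'])
def rays(n):
    K,D,Rm,t=cam(n);v,u=np.mgrid[0:420,0:560].astype(float)
    p=cv2.undistortPoints(np.stack([u.ravel(),v.ravel()],1)[:,None],K,D)[:,0].reshape(420,560,2)
    return np.dstack([p,np.ones((420,560))]),Rm,t
def world(n,d):
    r,Rm,t=rays(n);return (r*d[...,None]-t)@Rm
def onplane(n,uv,z):
    K,D,Rm,t=cam(n);p=cv2.undistortPoints(np.array(uv,float).reshape(-1,1,2),K,D)[:,0]
    w=np.c_[p,np.ones(len(p))]@Rm;c=-Rm.T@t
    return c+w*((z-c[2])/w[:,2])[:,None]
E
cat > m.py <<'E'
import sys
from h import *
tag=sys.argv[1];names=sys.argv[2:] or list(H)
p,d=optics.get_image("top");cv2.imwrite(f"pics/{tag}.png",p)
W=world("top",d);_,Rm,t=rays("top")
lid=W[(abs(W[...,2]-.025)<.012)&(d>0)];print("lid z",np.median(lid[:,2]))
for n in names:
    r=models.silhouettes("top",n)
    for q in r[:2]:
        m=q['pixels'];w=W[m&(d>0)]
        top=.025+H[n]
        rim=w[abs(w[:,2]-top)<.006]
        line=f"{n} conf {q['conf']:.2f} px {m.sum()} uv {np.argwhere(m).mean(0)[::-1].round(0)} zmax {np.percentile(w[:,2],97):.3f}"
        if len(rim)>8:
            # project rim pixels on the rim plane
            sel=m&(d>0)&(abs(W[...,2]-top)<.006); 
            uv=np.argwhere(sel)[:,::-1]; pw=onplane("top",uv,top)[:,:2].astype(np.float32)
            (cx,cy),(a,b),ang=cv2.minAreaRect(pw*1000)
            (ex,ey),er=cv2.minEnclosingCircle(pw*1000)
            if a<b: a,b,ang=b,a,ang+90
            line+=f" | rect c ({cx:.1f},{cy:.1f}) {a:.0f}x{b:.0f} long-axis {(ang+90)%180-90:.1f}deg | circ ({ex:.1f},{ey:.1f}) r{er:.1f}"
        # full mask on rim plane
        pw=onplane("top",np.argwhere(m)[:,::-1],top)[:,:2].astype(np.float32)*1000
        (cx,cy),(a,b),ang=cv2.minAreaRect(pw)
        if a<b: a,b,ang=b,a,ang+90
        line+=f" | full ({cx:.1f},{cy:.1f}) {a:.0f}x{b:.0f} {(ang+90)%180-90:.1f}"
        print(line)
s=ctrl.get_state();print(s['time'])
E
python3 m.py a0
```

```text
lid z 0.024903989026498638
pot_large conf 0.80 px 874 uv [196. 142.] zmax 0.088 | rect c (628.8,173.0) 66x64 long-axis 89.5deg | circ (630.0,173.1) r34.1 | full (626.7,172.0) 68x68 89.3
pot_large conf 0.22 px 353 uv [125. 167.] zmax 0.068 | full (575.6,314.8) 48x39 46.4
pot_small conf 0.71 px 375 uv [125. 167.] zmax 0.068 | rect c (583.7,325.7) 43x40 long-axis 46.4deg | circ (582.8,325.8) r22.0 | full (582.6,323.2) 48x43 89.4
pot_square conf 0.89 px 951 uv [287. 234.] zmax 0.084 | rect c (438.4,-13.2) 60x60 long-axis -36.8deg | circ (439.2,-13.1) r40.0 | full (438.3,-13.4) 64x60 -37.1
pot_oblong conf 0.72 px 1457 uv [114. 248.] zmax 0.076 | rect c (411.3,338.8) 106x55 long-axis -84.1deg | circ (408.8,338.3) r57.2 | full (411.7,334.8) 114x56 -84.2
saucer_large conf 0.80 px 1103 uv [356. 236.] zmax 0.040 | rect c (437.5,-157.6) 78x75 long-axis -46.0deg | circ (437.9,-156.8) r39.9 | full (437.5,-157.6) 78x75 -46.0
saucer_small conf 0.81 px 543 uv [439. 177.] zmax 0.040 | rect c (563.4,-344.0) 56x54 long-axis -3.8deg | circ (564.2,-343.8) r29.8 | full (562.1,-345.0) 60x53 -47.1
saucer_square conf 0.78 px 1218 uv [284. 145.] zmax 0.040 | rect c (633.2,-8.6) 75x75 long-axis 22.1deg | circ (633.7,-9.1) r50.8 | full (633.1,-9.4) 77x77 -67.9
saucer_oblong conf 0.98 px 1712 uv [362. 152.] zmax 0.040 | rect c (617.1,-179.7) 119x72 long-axis -69.6deg | circ (617.8,-180.2) r67.3 | full (617.4,-179.8) 120x73 -70.1
egg_cup conf 0.94 px 494 uv [198. 238.] zmax 0.087 | rect c (431.3,163.9) 48x43 long-axis 90.0deg | circ (432.9,164.2) r24.4 | full (431.3,161.9) 52x43 90.0
flip_box conf 0.86 px 1187 uv [443. 247.] zmax 0.078 | rect c (408.6,-333.0) 76x58 long-axis 82.4deg | circ (409.1,-332.5) r44.3 | full (411.4,-326.6) 90x63 86.4
0.65
```

```bash
cat > plan.py <<'E'
# usage: plan.py x y z jawdeg N [x y z jaw N ...]  (mm) from measured pose, chained
import sys
from h import *
def jawR(a):
    a=np.radians(a);y=np.array([np.cos(a),np.sin(a),0]);z=np.array([0,0,-1.]);return np.c_[np.cross(y,z),y,z]
s=ctrl.get_state();p=s['position']*1000;Q=R.from_rotvec(s['tool_rot']).as_matrix()
print("t",round(s['time'],2),"p",p.round(1),"jaw",np.degrees(np.arctan2(Q[1,1],Q[0,1])).round(1),"tilt",np.degrees(np.arccos(-Q[2,2])).round(2),"F",s['ft_force'].round(1),"w",round(s['grip_width'],3),"q",s['joint_positions'].round(2))
a=list(map(float,sys.argv[1:]))
for i in range(0,len(a),5):
    x,y,z,j,N=a[i:i+5];N=int(N)
    T=jawR(j) 
    rv=R.from_matrix(Q.T@T).as_rotvec()
    d=R.from_rotvec(rv/N).as_matrix();S=np.zeros((3,3));A=Q.copy()
    for k in range(N): S+=A;A=A@d
    sh=np.linalg.solve(S,np.array([x,y,z])-p);shr=(sh*2).round()/2;rr=np.degrees(rv/N).round(1)
    A=Q.copy();pp=p.copy();dr=R.from_rotvec(np.radians(rr)).as_matrix()
    for k in range(N): pp=pp+A@shr;A=A@dr
    # last-row correction in last-row axes
    L=A@dr.T;c=L.T@(np.array([x,y,z])-pp)
    print(f"{N} rows: {shr.tolist()} {rr.tolist()}  |sh|={np.linalg.norm(sh):.1f}; last row add {c.round(0).tolist()}")
    c=c.round(0);p=pp+L@c;Q=A
    print("   end",p.round(1),"jaw",np.degrees(np.arctan2(Q[1,1],Q[0,1])).round(1))
E
python3 plan.py 411 339 160 5.9 16 411 339 62.5 5.9 4
python3 - <<'E'
from h import *
W=world("top",np.load("pics/top0.npy"))
b=W[120:200,25:100];k=b[...,2]>.035;print("bowl",b[k].min(0),b[k].max(0))
E
```

```text
t 0.65 p [203.8 617.3 236.6] jaw 71.7 tilt 0.01 F [-0.2 -0.6  0.4] w 1.001 q [-1.24  0.32 -0.07  1.45  0.02  1.37 -0.06]
16 rows: [-23.0, -1.5, 5.0] [0.0, -0.0, 4.1]  |sh|=23.4; last row add [0.0, -4.0, -3.0]
   end [411.1 338.7 159.6] jaw 6.1
4 rows: [0.0, -0.0, 24.5] [0.0, -0.0, 0.1]  |sh|=24.3; last row add [0.0, -0.0, -1.0]
   end [411.1 338.7  62.6] jaw 5.7
bowl [0.37923243 0.01023203 0.03500516] [0.69316548 0.56211996 0.89849009]
```

Call:
{"name": "arm_command", "arguments": {"motion": [[[-23,-1.5,5],[0,0,4.1],0],[[-23,-1.5,5],[0,0,4.1],0],[[-23,-1.5,5],[0,0,4.1],0],[[-23,-1.5,5],[0,0,4.1],0],[[-23,-1.5,5],[0,0,4.1],0],[[-23,-1.5,5],[0,0,4.1],0],[[-23,-1.5,5],[0,0,4.1],0],[[-23,-1.5,5],[0,0,4.1],0]], "force": 20}}

```text
time: 1.32
position: [0.3513, 0.5087, 0.1964]
tool_rot: [1.359, 2.832, 0.001]
ft_force: [0.5, -0.3, -0.7]
grip_width: 0.998
```

Call:
{"name": "arm_command", "arguments": {"motion": [[[-23,-1.5,5],[0,0,4.1],0],[[-23,-1.5,5],[0,0,4.1],0],[[-23,-1.5,5],[0,0,4.1],0],[[-23,-1.5,5],[0,0,4.1],0],[[-23,-1.5,5],[0,0,4.1],0],[[-23,-1.5,5],[0,0,4.1],0],[[-23,-1.5,5],[0,0,4.1],0],[[-23,-5.5,2],[0,0,4.1],0]]}}

```text
time: 1.98
position: [0.4119, 0.3372, 0.1591]
tool_rot: [2.104, 2.332, -0.0]
ft_force: [0.3, 0.1, 1.1]
grip_width: 0.999
```

Call:
{"name": "arm_command", "arguments": {"motion": [[[0,0,0],[0,0,0],0],[[0,0,0],[0,0,0],0],[[0,0,0],[0,0,0],0]]}}

```text
time: 2.23
position: [0.411, 0.3397, 0.1601]
tool_rot: [-2.097, -2.338, -0.002]
ft_force: [-0.1, 0.8, 0.2]
grip_width: 0.996
```

```bash
python3 plan.py 411 339 62.5 5.9 5; python3 - <<'E'
from h import *
p,d=optics.get_image("scene");cv2.imwrite("pics/s1.png",p)
E
```

```text
t 2.23 p [411.  339.7 160.1] jaw 6.2 tilt 0.09 F [-0.1  0.8  0.2] w 0.996 q [-0.96  0.12  0.24  1.85 -0.03  1.17 -0.6 ]
5 rows: [-0.0, -0.0, 19.5] [0.0, -0.0, 0.1]  |sh|=19.5; last row add [-1.0, -0.0, 0.0]
   end [411.2 338.9  62.5] jaw 5.7
```

View pics/s1.png

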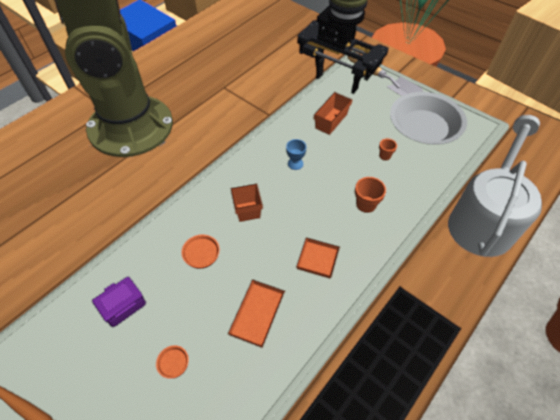

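Call:
{"name": "arm_command", "arguments": {"motion": [[[0,0,19.5],[0,0,0],0],[[0,0,19.5],[0,0,0],0],[[0,0,19.5],[0,0,0],0],[[0,0,19.5],[0,0,0],0],[[0,0,19.5],[0,0,0],0],[[0,0,0],[0,0,0],0]]}}

```text
time: 2.78
position: [0.4085, 0.3381, 0.0584]
tool_rot: [-2.096, -2.339, 0.01]
ft_force: [-0.9, -0.6, -0.9]
grip_width: 1.002
```

Call:
{"name": "arm_command", "arguments": {"motion": [[[0,0,0],[0,0,0],1],[[0,0,0],[0,0,0],1],[[0,0,0],[0,0,0],1],[[0,0,0],[0,0,0],1],[[0,0,0],[0,0,0],1],[[0,0,0],[0,0,0],1],[[0,0,0],[0,0,0],1],[[0,0,0],[0,0,0],1]]}}

```text
time: 3.45
position: [0.4114, 0.339, 0.0628]
tool_rot: [-2.099, -2.337, -0.002]
ft_force: [-0.8, -0.6, 4.4]
grip_width: 0.618
```

```bash
python3 plan.py 411 339 170 5.9 6 617.5 -180 170 20.2 18 617.5 -180 67.5 20.2 6; python3 - <<'E'
from h import *
p,d=optics.get_image("scene");cv2.imwrite("pics/s2.png",p[0:210,200:480].repeat(2,0).repeat(2,1))
E
```

```text
t 3.45 p [411.4 339.   62.8] jaw 6.1 tilt 0.06 F [-0.8 -0.6  4.4] w 0.618 q [-0.95  0.23  0.23  1.94 -0.06  0.97 -0.58]
6 rows: [0.0, -0.0, -18.0] [0.0, -0.0, 0.0]  |sh|=17.9; last row add [0.0, -0.0, 1.0]
   end [411.3 338.9 169.8] jaw 6.1
18 rows: [-30.5, 5.0, -0.0] [0.0, -0.0, -0.8]  |sh|=31.1; last row add [-4.0, -5.0, -1.0]
   end [ 618.  -180.1  170.5] jaw 20.5
6 rows: [0.0, -0.0, 17.0] [0.0, -0.0, 0.1]  |sh|=17.2; last row add [0.0, -0.0, 1.0]
   end [ 618.  -180.    67.5] jaw 19.9
```

View pics/s2.png

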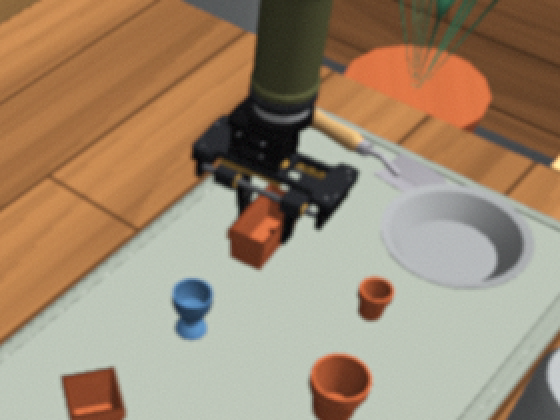

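Call:
{"name": "arm_command", "arguments": {"motion": [[[0,0,-8],[0,0,0],1],[[0,0,-18],[0,0,0],1],[[0,0,-20],[0,0,0],1],[[0,0,-20],[0,0,0],1],[[0,0,-20],[0,0,0],1],[[0,0,-16],[0,0,0],1],[[0,0,-6],[0,0,0],1],[[0,0,0],[0,0,0],1]]}}

```text
time: 4.17
position: [0.4117, 0.3392, 0.1715]
tool_rot: [2.099, 2.337, 0.004]
ft_force: [-0.0, -0.3, -3.0]
grip_width: 0.616
```

Call:
{"name": "arm_command", "arguments": {"motion": [[[-15.5,2.5,0],[0,0,-0.4],1],[[-30.5,5,0],[0,0,-0.8],1],[[-30.5,5,0],[0,0,-0.8],1],[[-30.5,5,0],[0,0,-0.8],1],[[-30.5,5,0],[0,0,-0.8],1],[[-30.5,5,0],[0,0,-0.8],1],[[-30.5,5,0],[0,0,-0.8],1],[[-30.5,5,0],[0,0,-0.8],1]]}}

```text
time: 4.83
position: [0.4821, 0.1164, 0.1685]
tool_rot: [-1.972, -2.444, 0.003]
ft_force: [-0.7, -0.2, -1.0]
grip_width: 0.617
```

Call:
{"name": "arm_command", "arguments": {"motion": [[[-30.5,5,0],[0,0,-0.8],1],[[-30.5,5,0],[0,0,-0.8],1],[[-30.5,5,0],[0,0,-0.8],1],[[-30.5,5,0],[0,0,-0.8],1],[[-30.5,5,0],[0,0,-0.8],1],[[-30.5,5,0],[0,0,-0.8],1],[[-30.5,5,0],[0,0,-0.8],1],[[-30.5,5,0],[0,0,-0.8],1]]}}

```text
time: 5.5
position: [0.5838, -0.1084, 0.1682]
tool_rot: [-1.833, -2.549, 0.003]
ft_force: [0.9, -0.2, -2.5]
grip_width: 0.62
```

Call:
{"name": "arm_command", "arguments": {"motion": [[[-30.5,2,0],[0,0,-0.8],1],[[-20,0,0],[0,0,-0.8],1],[[0,0,0],[0,0,0],1],[[0,0,0],[0,0,0],1],[[0,0,0],[0,0,0],1]]}}

```text
time: 5.92
position: [0.6018, -0.1532, 0.1685]
tool_rot: [-1.797, -2.573, 0.001]
ft_force: [-0.4, -0.6, -2.4]
grip_width: 0.615
```

```bash
python3 plan.py 617.5 -180 100 20.2 4 617.5 -180 67.5 20.2 5; python3 - <<'E'
from h import *
p,d=optics.get_image("top");cv2.imwrite("pics/t3.png",p)
E
```

```text
t 5.92 p [ 601.8 -153.2  168.5] jaw 20.1 tilt 0.16 F [-0.4 -0.6 -2.4] w 0.615 q [-0.31  0.34  0.64  1.63 -0.21  1.24  0.72]
4 rows: [-7.5, 1.5, 17.0] [-0.0, -0.0, -0.0]  |sh|=18.8; last row add [-1.0, -0.0, 0.0]
   end [ 617.9 -180.2  100.4] jaw 20.1
5 rows: [0.0, -0.0, 6.5] [-0.0, -0.0, -0.0]  |sh|=6.6; last row add [0.0, -0.0, 0.0]
   end [ 617.9 -180.1   67.9] jaw 20.1
```

View pics/t3.png

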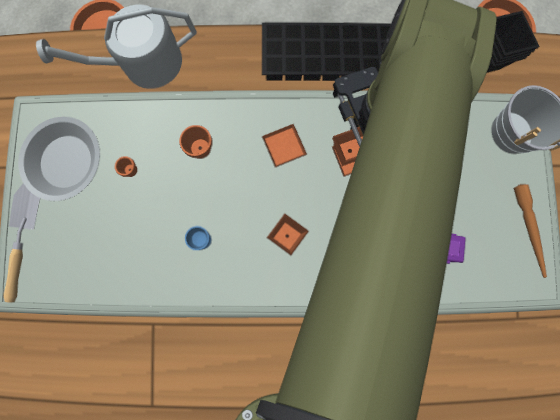

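Call:
{"name": "arm_command", "arguments": {"motion": [[[-10,2,0],[0,0,0],1],[[-14,3,8],[0,0,0],1],[[-7,1,18],[0,0,0],1],[[0,0,18],[0,0,0],1],[[0,0,14],[0,0,0],1],[[0,0,6],[0,0,0],1],[[0,0,0],[0,0,0],1],[[0,0,0],[0,0,0],1]]}}

```text
time: 6.63
position: [0.6192, -0.1808, 0.1062]
tool_rot: [-1.798, -2.576, -0.0]
ft_force: [-0.9, -0.3, -2.6]
grip_width: 0.621
```

```bash
python3 plan.py 617.5 -180 67.8 20.2 8
```

```text
t 6.63 p [ 619.2 -180.8  106.2] jaw 20.2 tilt 0.01 F [-0.9 -0.3 -2.6] w 0.621 q [-0.24  0.45  0.62  1.64 -0.28  1.14  0.8 ]
8 rows: [0.0, -0.0, 5.0] [0.0, -0.0, -0.0]  |sh|=4.8; last row add [1.0, -1.0, -2.0]
   end [ 617.9 -180.2   68.2] jaw 20.2
```

Call:
{"name": "arm_command", "arguments": {"motion": [[[0,-1,8],[0,0,0],1],[[0,0,10],[0,0,0],1],[[0,0,8],[0,0,0],1],[[0,0,5],[0,0,0],1],[[0,0,3],[0,0,0],1],[[0,0,2],[0,0,0],1],[[0,0,1],[0,0,0],1],[[0,0,0],[0,0,0],1]]}}

```text
time: 7.3
position: [0.6181, -0.1818, 0.069]
tool_rot: [1.799, 2.575, 0.0]
ft_force: [1.4, 0.8, -1.5]
grip_width: 0.617
```

```bash
python3 plan.py 617.5 -180 67.8 20.2 2;python3 - <<'E'
from h import *
p,d=optics.get_image("scene");cv2.imwrite("pics/s4.png",p[210:420,120:400].repeat(2,0).repeat(2,1))
E
```

```text
t 7.3 p [ 618.1 -181.8   69. ] jaw 20.1 tilt 0.0 F [ 1.4  0.8 -1.5] w 0.617 q [-0.22  0.49  0.6   1.67 -0.31  1.08  0.82]
2 rows: [1.0, 0.0, 0.5] [0.0, 0.0, -0.0]  |sh|=1.1; last row add [-0.0, 0.0, 0.0]
   end [ 617.4 -179.9   68. ] jaw 20.1
```

View pics/s4.png

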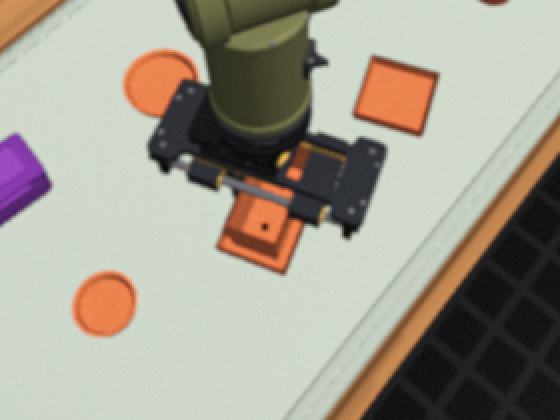

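Call:
{"name": "arm_command", "arguments": {"motion": [[[1,0,1],[0,0,0],1],[[0,0,0.5],[0,0,0],1],[[0,0,0],[0,0,0],1],[[0,0,0],[0,0,0],1]]}}

```text
time: 7.68
position: [0.6179, -0.1806, 0.0679]
tool_rot: [1.799, 2.575, 0.001]
ft_force: [0.3, 0.0, -0.9]
grip_width: 0.617
```

Floor contact showing (the −2.5 N load has eased to about −1). Release, rise.

Call:
{"name": "arm_command", "arguments": {"motion": [[[0,0,0.5],[0,0,0],1],[[0,0,0],[0,0,0],0.8],[[0,0,0],[0,0,0],0.4],[[0,0,0],[0,0,0],0],[[0,0,0],[0,0,0],0],[[0,0,0],[0,0,0],0],[[0,0,0],[0,0,0],0]]}}

```text
time: 8.27
position: [0.6177, -0.1809, 0.0668]
tool_rot: [1.799, 2.575, -0.0]
ft_force: [0.2, -0.8, -0.2]
grip_width: 0.84
```

Call:
{"name": "arm_command", "arguments": {"motion": [[[0,0,-8],[0,0,0],0],[[0,0,-18],[0,0,0],0],[[0,0,-25],[0,0,0],0],[[0,0,-25],[0,0,0],0],[[0,0,-16],[0,0,0],0]]}}

```text
time: 8.68
position: [0.6186, -0.1814, 0.1623]
tool_rot: [1.798, 2.573, 0.002]
ft_force: [0.6, -0.8, -0.3]
grip_width: 1.0
```

```bash
python3 plan.py 438.5 -13.2 160 53.2 10 438.5 -13.2 70 53.2 5
```

```text
t 8.68 p [ 618.6 -181.4  162.3] jaw 20.1 tilt 0.19 F [ 0.6 -0.8 -0.3] w 1.0 q [-0.25  0.4   0.64  1.58 -0.25  1.24  0.78]
10 rows: [24.5, -5.0, 0.0] [0.0, 0.0, -3.3]  |sh|=25.0; last row add [-0.0, -2.0, 2.0]
   end [438.5 -13.2 159.5] jaw 53.1
5 rows: [0.0, -0.0, 18.0] [0.0, 0.0, -0.0]  |sh|=17.9; last row add [0.0, -0.0, -0.0]
   end [438.8 -13.2  69.5] jaw 53.1
```

Call:
{"name": "arm_command", "arguments": {"motion": [[[24.5,-5,0],[0,0,-3.3],0],[[24.5,-5,0],[0,0,-3.3],0],[[24.5,-5,0],[0,0,-3.3],0],[[24.5,-5,0],[0,0,-3.3],0],[[24.5,-5,0],[0,0,-3.3],0],[[24.5,-5,0],[0,0,-3.3],0],[[24.5,-5,0],[0,0,-3.3],0],[[24.5,-5,0],[0,0,-3.3],0]]}}

```text
time: 9.35
position: [0.4812, -0.0355, 0.1596]
tool_rot: [1.159, 2.919, 0.001]
ft_force: [-0.5, 0.6, 0.6]
grip_width: 0.999
```

Call:
{"name": "arm_command", "arguments": {"motion": [[[24.5,-5,0],[0,0,-3.3],0],[[24.5,-7,0],[0,0,-3.3],0],[[0,0,0],[0,0,0],0],[[0,0,0],[0,0,0],0],[[0,0,0],[0,0,0],0]]}}

```text
time: 9.77
position: [0.4383, -0.0129, 0.1598]
tool_rot: [0.994, 2.978, 0.002]
ft_force: [0.6, 0.6, 0.0]
grip_width: 0.999
```

```bash
python3 plan.py 438.5 -13.2 70 53.2 5
```

```text
t 9.77 p [438.3 -12.9 159.8] jaw 53.1 tilt 0.12 F [0.6 0.6 0. ] w 0.999 q [-0.53 -0.1   0.48  2.06  0.05  1.17  0.85]
5 rows: [-0.0, -0.0, 18.0] [0.0, 0.0, -0.0]  |sh|=18.0; last row add [-0.0, -0.0, -0.0]
   end [438.5 -12.9  69.8] jaw 53.1
```

Call:
{"name": "arm_command", "arguments": {"motion": [[[0,0,12],[0,0,0],0],[[0,0,22],[0,0,0],0],[[0,0,22],[0,0,0],0],[[0,0,20],[0,0,0],0],[[0,0,10],[0,0,0],0],[[0,0,4],[0,0,0],0],[[0,0,0],[0,0,0],0]]}}

```text
time: 10.35
position: [0.4375, -0.0132, 0.0686]
tool_rot: [-0.995, -2.979, 0.002]
ft_force: [0.6, -0.8, 1.0]
grip_width: 0.999
```

Call:
{"name": "arm_command", "arguments": {"motion": [[[0,0,0],[0,0,0],1],[[0,0,0],[0,0,0],1],[[0,0,0],[0,0,0],1],[[0,0,0],[0,0,0],1],[[0,0,0],[0,0,0],1],[[0,0,0],[0,0,0],1],[[0,0,0],[0,0,0],1]]}}

```text
time: 10.93
position: [0.4378, -0.0125, 0.0696]
tool_rot: [0.993, 2.98, 0.001]
ft_force: [-1.9, 0.2, 3.0]
grip_width: 0.685
```

```bash
python3 plan.py 438.5 -13.2 170 53.2 6 633.3 -9 170 22.1 8
```

```text
t 10.93 p [437.8 -12.5  69.6] jaw 53.1 tilt 0.05 F [-1.9  0.2  3. ] w 0.685 q [-0.52  0.02  0.5   2.16 -0.01  0.96  0.91]
6 rows: [-0.0, -0.0, -16.5] [0.0, 0.0, -0.0]  |sh|=16.7; last row add [-1.0, -0.0, -1.0]
   end [438.5 -13.1 169.6] jaw 53.1
8 rows: [-15.5, 19.5, -0.0] [0.0, 0.0, 3.9]  |sh|=24.7; last row add [1.0, -2.0, -0.0]
   end [633.1  -9.6 169.7] jaw 21.9
```

Call:
{"name": "arm_command", "arguments": {"motion": [[[0,0,-6],[0,0,0],1],[[0,0,-16],[0,0,0],1],[[0,0,-22],[0,0,0],1],[[0,0,-22],[0,0,0],1],[[0,0,-20],[0,0,0],1],[[0,0,-14],[0,0,0],1]]}}

```text
time: 11.43
position: [0.4377, -0.0126, 0.1709]
tool_rot: [0.993, 2.979, 0.001]
ft_force: [0.7, -0.9, -1.6]
grip_width: 0.69
```

Call:
{"name": "arm_command", "arguments": {"motion": [[[-15.5,19.5,0],[0,0,3.9],1],[[-15.5,19.5,0],[0,0,3.9],1],[[-15.5,19.5,0],[0,0,3.9],1],[[-15.5,19.5,0],[0,0,3.9],1],[[-15.5,19.5,0],[0,0,3.9],1],[[-15.5,19.5,0],[0,0,3.9],1],[[-15.5,19.5,0],[0,0,3.9],1],[[-14.5,17.5,0],[0,0,3.9],1]]}}

```text
time: 12.1
position: [0.633, -0.0082, 0.1684]
tool_rot: [-1.76, -2.601, 0.001]
ft_force: [0.2, 0.6, -1.9]
grip_width: 0.689
```

Call:
{"name": "arm_command", "arguments": {"motion": [[[0,0,6],[0,0,0],1],[[0,0,14],[0,0,0],1],[[0,0,18],[0,0,0],1],[[0,0,16],[0,0,0],1],[[0,0,6],[0,0,0],1],[[0,0,0],[0,0,0],1],[[0,0,0],[0,0,0],1]]}}

```text
time: 12.68
position: [0.6317, -0.009, 0.1092]
tool_rot: [-1.758, -2.603, 0.0]
ft_force: [0.3, 0.1, -1.5]
grip_width: 0.688
```

```bash
python3 plan.py 633.3 -9 75 22.1 8;python3 - <<'E'
from h import *
p,d=optics.get_image("scene");cv2.imwrite("pics/s5.png",p[100:380,120:480].repeat(2,0).repeat(2,1))
E
```

```text
t 12.68 p [631.7  -9.  109.2] jaw 22.0 tilt 0.03 F [ 0.3  0.1 -1.5] w 0.688 q [-0.45  0.4   0.53  1.67 -0.22  1.13  0.52]
8 rows: [-0.0, 0.0, 4.5] [-0.0, -0.0, -0.0]  |sh|=4.3; last row add [-1.0, 1.0, -2.0]
   end [633.   -9.5  75.2] jaw 22.0
```

View pics/s5.png

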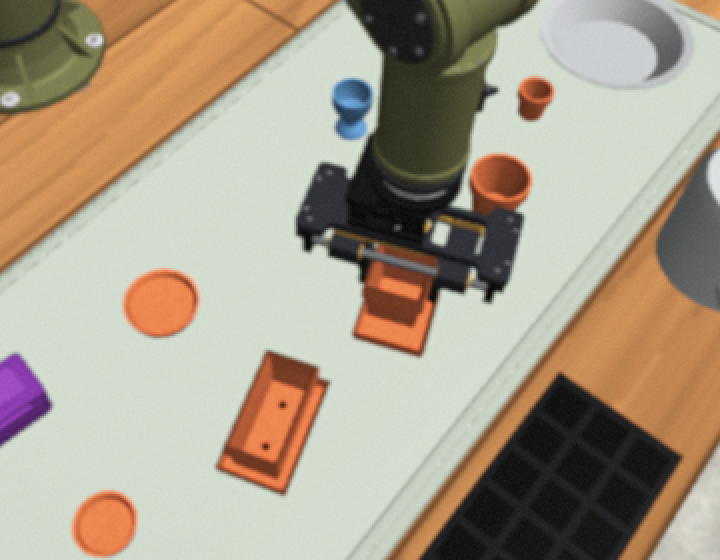

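Call:
{"name": "arm_command", "arguments": {"motion": [[[-0.5,1,6],[0,0,0],1],[[0,0,9],[0,0,0],1],[[0,0,8],[0,0,0],1],[[0,0,5],[0,0,0],1],[[0,0,3],[0,0,0],1],[[0,0,2],[0,0,0],1],[[0,0,1],[0,0,0],1],[[0,0,0],[0,0,0],1]]}}

```text
time: 13.4
position: [0.6332, -0.0092, 0.0751]
tool_rot: [-1.758, -2.603, 0.0]
ft_force: [0.9, 0.8, -1.2]
grip_width: 0.692
```

Call:
{"name": "arm_command", "arguments": {"motion": [[[0,0,0.5],[0,0,0],1],[[0,0,0],[0,0,0],1]]}}

```text
time: 13.57
position: [0.6334, -0.0092, 0.0748]
tool_rot: [1.758, 2.603, 0.001]
ft_force: [-0.6, -0.5, -1.9]
grip_width: 0.685
```

Call:
{"name": "arm_command", "arguments": {"motion": [[[0,0,0.5],[0,0,0],1],[[0,0,0.5],[0,0,0],1],[[0,0,0],[0,0,0],1]]}}

```text
time: 13.82
position: [0.6334, -0.0092, 0.0746]
tool_rot: [1.758, 2.603, 0.001]
ft_force: [-2.5, -0.2, 5.2]
grip_width: 0.69
```

Call:
{"name": "arm_command", "arguments": {"motion": [[[0,0,0.5],[0,0,0],1],[[0,0,0],[0,0,0],1]]}}

```text
time: 13.98
position: [0.6334, -0.0091, 0.0746]
tool_rot: [1.758, 2.603, 0.002]
ft_force: [-4.1, 0.5, 8.5]
grip_width: 0.687
```

On the floor. Release and rise.

Call:
{"name": "arm_command", "arguments": {"motion": [[[0,0,-0.5],[0,0,0],1],[[0,0,0],[0,0,0],0.6],[[0,0,0],[0,0,0],0.3],[[0,0,0],[0,0,0],0],[[0,0,0],[0,0,0],0],[[0,0,0],[0,0,0],0],[[0,0,0],[0,0,0],0]]}}

```text
time: 14.57
position: [0.6331, -0.0092, 0.0733]
tool_rot: [1.758, 2.604, -0.0]
ft_force: [0.0, -0.2, 0.1]
grip_width: 0.922
```

Call:
{"name": "arm_command", "arguments": {"motion": [[[0,0,-8],[0,0,0],0],[[0,0,-18],[0,0,0],0],[[0,0,-25],[0,0,0],0],[[0,0,-25],[0,0,0],0],[[0,0,-16],[0,0,0],0]]}}

```text
time: 14.98
position: [0.6342, -0.0095, 0.1688]
tool_rot: [1.757, 2.601, 0.003]
ft_force: [0.0, 0.6, 0.8]
grip_width: 0.999
```

```bash
python3 plan.py 629.5 173 165 15 8 629.5 173 73 15 6
```

```text
t 14.98 p [634.2  -9.5 168.8] jaw 21.9 tilt 0.2 F [0.  0.6 0.8] w 0.999 q [-0.46  0.35  0.55  1.6  -0.19  1.24  0.5 ]
8 rows: [22.0, 7.0, 0.5] [0.0, 0.0, 0.9]  |sh|=22.8; last row add [-2.0, -2.0, -0.0]
   end [629.3 172.6 164.8] jaw 14.7
6 rows: [0.0, 0.0, 15.5] [0.0, 0.0, -0.0]  |sh|=15.3; last row add [0.0, 0.0, -1.0]
   end [629.6 172.6  72.8] jaw 14.7
```

Call:
{"name": "arm_command", "arguments": {"motion": [[[22,7,0.5],[0,0,0.9],0],[[22,7,0.5],[0,0,0.9],0],[[22,7,0.5],[0,0,0.9],0],[[22,7,0.5],[0,0,0.9],0],[[22,7,0.5],[0,0,0.9],0],[[22,7,0.5],[0,0,0.9],0],[[22,7,0.5],[0,0,0.9],0],[[20,5,0.5],[0,0,0.9],0]]}}

```text
time: 15.65
position: [0.6282, 0.1747, 0.1622]
tool_rot: [1.918, 2.488, 0.002]
ft_force: [-0.8, -0.4, 1.0]
grip_width: 0.999
```

Call:
{"name": "arm_command", "arguments": {"motion": [[[0,0,0],[0,0,0],0],[[0,0,0],[0,0,0],0],[[0,0,0],[0,0,0],0]]}}

```text
time: 15.9
position: [0.6284, 0.1717, 0.162]
tool_rot: [1.918, 2.487, -0.001]
ft_force: [0.1, -0.1, 0.6]
grip_width: 1.002
```

```bash
python3 plan.py 629.5 173 73 15 6
```

```text
t 15.9 p [628.4 171.7 162. ] jaw 14.7 tilt 0.06 F [ 0.1 -0.1  0.6] w 1.002 q [-0.69  0.39  0.49  1.56 -0.19  1.24  0.09]
6 rows: [0.0, 0.0, 15.0] [0.0, 0.0, -0.0]  |sh|=14.8; last row add [1.0, 1.0, -1.0]
   end [629.1 172.9  73. ] jaw 14.7
```

Call:
{"name": "arm_command", "arguments": {"motion": [[[1,1,10],[0,0,0],0],[[0,0,22],[0,0,0],0],[[0,0,22],[0,0,0],0],[[0,0,20],[0,0,0],0],[[0,0,11],[0,0,0],0],[[0,0,4],[0,0,0],0],[[0,0,0],[0,0,0],0]]}}

```text
time: 16.48
position: [0.6283, 0.173, 0.0715]
tool_rot: [-1.919, -2.486, 0.003]
ft_force: [-1.0, -0.1, 0.3]
grip_width: 1.004
```

Call:
{"name": "arm_command", "arguments": {"motion": [[[0,0,0],[0,0,0],1],[[0,0,0],[0,0,0],1],[[0,0,0],[0,0,0],1],[[0,0,0],[0,0,0],1],[[0,0,0],[0,0,0],1],[[0,0,0],[0,0,0],1]]}}

```text
time: 16.98
position: [0.6298, 0.1744, 0.0738]
tool_rot: [1.917, 2.487, 0.003]
ft_force: [-0.3, 0.1, 4.5]
grip_width: 0.764
```

```bash
python3 plan.py 629.5 173 180 15 6 437.7 -157 180 0 16; python3 - <<'E'
from h import *
p,d=optics.get_image("scene");cv2.imwrite("pics/s6.png",p[60:340,180:540].repeat(2,0).repeat(2,1))
E
```

```text
t 16.98 p [629.8 174.4  73.8] jaw 14.7 tilt 0.14 F [-0.3  0.1  4.5] w 0.764 q [-0.67  0.47  0.47  1.64 -0.24  1.08  0.12]
6 rows: [-0.0, -0.0, -17.5] [0.0, -0.0, -0.0]  |sh|=17.7; last row add [-1.0, -0.0, -1.0]
   end [629.8 173.4 179.8] jaw 14.7
16 rows: [-19.0, -14.5, -0.0] [0.0, -0.0, 0.9]  |sh|=24.0; last row add [2.0, -5.0, -1.0]
   end [ 437.8 -157.2  180.1] jaw 0.3
```

View pics/s6.png

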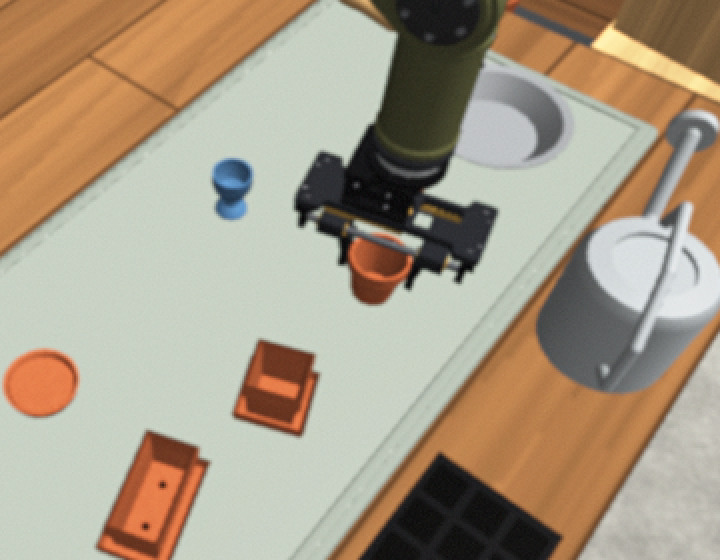

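Call:
{"name": "arm_command", "arguments": {"motion": [[[0,0,-6],[0,0,0],1],[[0,0,-16],[0,0,0],1],[[0,0,-22],[0,0,0],1],[[0,0,-24],[0,0,0],1],[[0,0,-22],[0,0,0],1],[[0,0,-16],[0,0,0],1]]}}

```text
time: 17.53
position: [0.6288, 0.1741, 0.1805]
tool_rot: [1.918, 2.488, 0.001]
ft_force: [-0.7, 0.5, -0.7]
grip_width: 0.763
```

Call:
{"name": "arm_command", "arguments": {"motion": [[[-19,-14.5,0],[0,0,0.9],1],[[-19,-14.5,0],[0,0,0.9],1],[[-19,-14.5,0],[0,0,0.9],1],[[-19,-14.5,0],[0,0,0.9],1],[[-19,-14.5,0],[0,0,0.9],1],[[-19,-14.5,0],[0,0,0.9],1],[[-19,-14.5,0],[0,0,0.9],1],[[-19,-14.5,0],[0,0,0.9],1]]}}

```text
time: 18.2
position: [0.5444, 0.001, 0.1782]
tool_rot: [-2.071, -2.361, 0.001]
ft_force: [0.5, -0.4, -0.5]
grip_width: 0.763
```

Call:
{"name": "arm_command", "arguments": {"motion": [[[-19,-14.5,0],[0,0,0.9],1],[[-19,-14.5,0],[0,0,0.9],1],[[-19,-14.5,0],[0,0,0.9],1],[[-19,-14.5,0],[0,0,0.9],1],[[-19,-14.5,0],[0,0,0.9],1],[[-19,-14.5,0],[0,0,0.9],1],[[-19,-14.5,0],[0,0,0.9],1],[[-17,-19.5,0],[0,0,0.9],1]]}}

```text
time: 18.87
position: [0.4359, -0.1577, 0.1784]
tool_rot: [2.216, 2.226, -0.001]
ft_force: [-0.2, -1.0, -0.9]
grip_width: 0.765
```

Call:
{"name": "arm_command", "arguments": {"motion": [[[0,0,6],[0,0,0],1],[[0,0,14],[0,0,0],1],[[0,0,18],[0,0,0],1],[[0,0,16],[0,0,0],1],[[0,0,8],[0,0,0],1],[[0,0,0],[0,0,0],1],[[0,0,0],[0,0,0],1]]}}

```text
time: 19.45
position: [0.4365, -0.1564, 0.1166]
tool_rot: [-2.215, -2.227, 0.001]
ft_force: [0.7, 0.0, -0.4]
grip_width: 0.762
```

```bash
python3 plan.py 437.7 -157 79 0 8
```

```text
t 19.45 p [ 436.5 -156.4  116.6] jaw 0.3 tilt 0.05 F [ 0.7  0.  -0.4] w 0.762 q [-0.46  0.01  0.76  2.07 -0.01  1.07  0.31]
8 rows: [-0.0, 0.0, 4.5] [-0.0, 0.0, 0.0]  |sh|=4.7; last row add [-1.0, 1.0, 2.0]
   end [ 437.5 -157.4   78.6] jaw 0.3
```

Call:
{"name": "arm_command", "arguments": {"motion": [[[0,1,6],[0,0,0],1],[[0,0,10],[0,0,0],1],[[0,0,10],[0,0,0],1],[[0,0,6],[0,0,0],1],[[0,0,4],[0,0,0],1],[[0,0,1.5],[0,0,0],1],[[0,0,0],[0,0,0],1],[[0,0,0],[0,0,0],1]]}}

```text
time: 20.12
position: [0.4376, -0.1565, 0.0789]
tool_rot: [-2.215, -2.228, 0.0]
ft_force: [0.6, -0.4, -1.5]
grip_width: 0.763
```

Call:
{"name": "arm_command", "arguments": {"motion": [[[0,0,0.5],[0,0,0],1],[[0,0,0.5],[0,0,0],1],[[0,0,0],[0,0,0],1]]}}

```text
time: 20.37
position: [0.4377, -0.1564, 0.0787]
tool_rot: [-2.215, -2.227, -0.0]
ft_force: [-2.3, 0.4, 6.7]
grip_width: 0.764
```

On the floor. Release, rise, head to the small pot.

Call:
{"name": "arm_command", "arguments": {"motion": [[[0,0,-0.5],[0,0,0],1],[[0,0,0],[0,0,0],0.6],[[0,0,0],[0,0,0],0.2],[[0,0,0],[0,0,0],0],[[0,0,0],[0,0,0],0],[[0,0,0],[0,0,0],0],[[0,0,0],[0,0,0],0]]}}

```text
time: 20.95
position: [0.4377, -0.1564, 0.0785]
tool_rot: [2.215, 2.228, -0.0]
ft_force: [0.1, -0.5, 0.2]
grip_width: 0.971
```

Call:
{"name": "arm_command", "arguments": {"motion": [[[0,0,-8],[0,0,0],0],[[0,0,-18],[0,0,0],0],[[0,0,-25],[0,0,0],0],[[0,0,-25],[0,0,0],0],[[0,0,-14],[0,0,0],0]]}}

```text
time: 21.37
position: [0.4389, -0.157, 0.1717]
tool_rot: [2.214, 2.225, 0.004]
ft_force: [1.1, -0.2, 0.3]
grip_width: 0.996
```

```bash
python3 plan.py 583.5 325.7 160 0 16 ; python3 - <<'E'
from h import *
p,d=optics.get_image("scene");cv2.imwrite("pics/s7.png",p)
W=world("top",np.load("pics/top0.npy"))
b=W[115:205,20:102].reshape(-1,3);k=(b[:,2]>.045)&(b[:,2]<.2);print("bowl",b[k].min(0),b[k].max(0))
E
```

```text
t 21.37 p [ 438.9 -157.   171.7] jaw 0.3 tilt 0.22 F [ 1.1 -0.2  0.3] w 0.996 q [-0.47 -0.07  0.74  2.    0.05  1.19  0.26]
16 rows: [30.0, 9.0, 0.5] [0.0, 0.0, 0.0]  |sh|=31.5; last row add [2.0, 3.0, 4.0]
   end [583.4 325.8 160.1] jaw 0.3
bowl [0.5125447  0.38548323 0.04500239] [0.69826116 0.5721574  0.0614406 ]
```

View pics/s7.png

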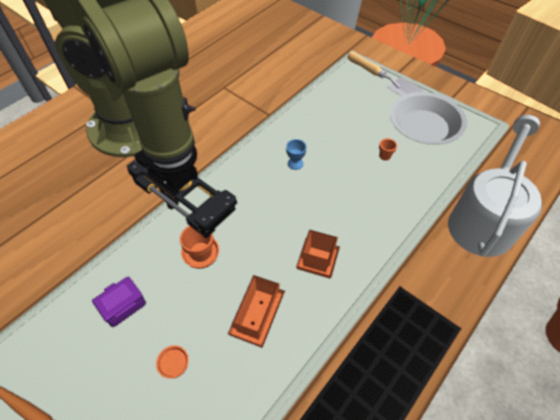

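Call:
{"name": "arm_command", "arguments": {"motion": [[[30,9,0],[0,0,0],0],[[30,9,0],[0,0,0],0],[[30,9,0],[0,0,0],0],[[30,9,0],[0,0,0],0],[[30,9,0],[0,0,0],0],[[30,9,0],[0,0,0],0],[[30,9,0],[0,0,0],0],[[30,9,0],[0,0,0],0]]}}

```text
time: 22.08
position: [0.5084, 0.0855, 0.1686]
tool_rot: [-2.215, -2.228, -0.0]
ft_force: [0.1, -0.3, 0.4]
grip_width: 1.002
```

Call:
{"name": "arm_command", "arguments": {"motion": [[[30,9,1],[0,0,0],0],[[30,9,1],[0,0,0],0],[[30,9,2],[0,0,0],0],[[30,9,2],[0,0,0],0],[[30,9,2],[0,0,0],0],[[30,9,2],[0,0,0],0],[[30,9,1],[0,0,0],0],[[32,12,1],[0,0,0],0]]}}

```text
time: 22.75
position: [0.5817, 0.3276, 0.1562]
tool_rot: [-2.215, -2.228, 0.002]
ft_force: [1.9, 0.2, -0.2]
grip_width: 1.004
```

Call:
{"name": "arm_command", "arguments": {"motion": [[[0,0,0],[0,0,0],0],[[0,0,0],[0,0,0],0],[[0,0,0],[0,0,0],0]]}}

```text
time: 23.0
position: [0.5818, 0.3255, 0.1561]
tool_rot: [2.215, 2.227, -0.003]
ft_force: [-0.1, -0.9, 0.2]
grip_width: 0.998
```

```bash
python3 plan.py 583.5 325.7 55.5 0 6
```

```text
t 23.0 p [581.8 325.5 156.1] jaw 0.3 tilt 0.11 F [-0.1 -0.9  0.2] w 0.998 q [-0.85  0.42  0.39  1.52 -0.16  1.24 -0.43]
6 rows: [0.0, 0.5, 17.0] [-0.0, 0.0, 0.1]  |sh|=16.8; last row add [0.0, -1.0, -1.0]
   end [583.8 325.3  55.1] jaw -0.3
```

Call:
{"name": "arm_command", "arguments": {"motion": [[[0,1.5,10],[0,0,0],0],[[0,0,22],[0,0,0],0],[[0,0,24],[0,0,0],0],[[0,0,24],[0,0,0],0],[[0,0,14],[0,0,0],0],[[0,0,6],[0,0,0],0],[[0,0,0],[0,0,0],0]]}}

```text
time: 23.58
position: [0.5826, 0.3251, 0.055]
tool_rot: [-2.216, -2.226, 0.004]
ft_force: [-0.2, -0.7, 0.1]
grip_width: 1.001
```

Call:
{"name": "arm_command", "arguments": {"motion": [[[0,0,0],[0,0,0],1],[[0,0,0],[0,0,0],1],[[0,0,0],[0,0,0],1],[[0,0,0],[0,0,0],1],[[0,0,0],[0,0,0],1],[[0,0,0],[0,0,0],1],[[0,0,0],[0,0,0],1],[[0,0,0],[0,0,0],1]], "force": 12}}

```text
time: 24.25
position: [0.5834, 0.3265, 0.0567]
tool_rot: [2.215, 2.228, 0.0]
ft_force: [0.4, 0.2, -0.2]
grip_width: 0.48
```

Call:
{"name": "arm_command", "arguments": {"motion": [[[0,0,0],[0,0,0],1],[[0,0,0],[0,0,0],1]]}}

```text
time: 24.42
position: [0.5834, 0.3265, 0.0567]
tool_rot: [-2.215, -2.228, -0.0]
ft_force: [0.3, -0.1, 1.1]
grip_width: 0.469
```

```bash
python3 plan.py 583.5 325.7 160 0 6 563.7 -344 160 -15 24; python3 - <<'E'
from h import *
p,d=optics.get_image("scene");cv2.imwrite("pics/s8.png",p[40:250,280:560].repeat(2,0).repeat(2,1))
E
```

```text
t 24.42 p [583.4 326.5  56.7] jaw 0.3 tilt 0.01 F [ 0.3 -0.1  1.1] w 0.469 q [-0.83  0.51  0.36  1.6  -0.2   1.07 -0.4 ]
6 rows: [-0.0, 0.0, -17.0] [0.0, -0.0, 0.1]  |sh|=17.2; last row add [-1.0, 0.0, -1.0]
   end [583.4 325.5 159.7] jaw -0.3
24 rows: [-28.0, 2.5, -0.0] [0.0, -0.0, 0.6]  |sh|=28.0; last row add [4.0, 4.0, -0.0]
   end [ 564.1 -344.   159.6] jaw -14.7
```

View pics/s8.png

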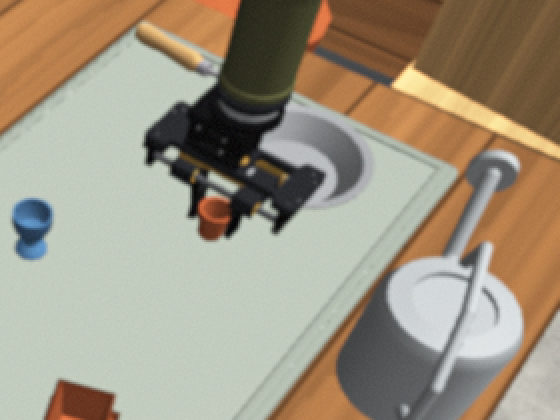

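Call:
{"name": "arm_command", "arguments": {"motion": [[[0,0,-6],[0,0,0],1],[[0,0,-16],[0,0,0],1],[[0,0,-22],[0,0,0],1],[[0,0,-24],[0,0,0],1],[[0,0,-22],[0,0,0],1],[[0,0,-14],[0,0,0],1]], "force": 15}}

```text
time: 24.97
position: [0.5844, 0.3268, 0.1636]
tool_rot: [2.215, 2.227, 0.005]
ft_force: [0.2, 0.4, -0.8]
grip_width: 0.474
```

Call:
{"name": "arm_command", "arguments": {"motion": [[[-28,2.5,0],[0,0,0.6],1],[[-28,2.5,0],[0,0,0.6],1],[[-28,2.5,0],[0,0,0.6],1],[[-28,2.5,0],[0,0,0.6],1],[[-28,2.5,0],[0,0,0.6],1],[[-28,2.5,0],[0,0,0.6],1],[[-28,2.5,0],[0,0,0.6],1],[[-28,2.5,0],[0,0,0.6],1]]}}

```text
time: 25.63
position: [0.5962, 0.1006, 0.1606]
tool_rot: [-2.307, -2.132, 0.0]
ft_force: [0.6, -0.8, -0.5]
grip_width: 0.472
```

Call:
{"name": "arm_command", "arguments": {"motion": [[[-28,2.5,0],[0,0,0.6],1],[[-28,2.5,0],[0,0,0.6],1],[[-28,2.5,0],[0,0,0.6],1],[[-28,2.5,0],[0,0,0.6],1],[[-28,2.5,0],[0,0,0.6],1],[[-28,2.5,0],[0,0,0.6],1],[[-28,2.5,0],[0,0,0.6],1],[[-28,2.5,0],[0,0,0.6],1]]}}

```text
time: 26.3
position: [0.5904, -0.124, 0.1606]
tool_rot: [-2.394, -2.034, -0.0]
ft_force: [0.8, 0.6, -0.8]
grip_width: 0.474
```

Call:
{"name": "arm_command", "arguments": {"motion": [[[-28,2.5,0],[0,0,0.6],1],[[-28,2.5,0],[0,0,0.6],1],[[-28,2.5,0],[0,0,0.6],1],[[-28,2.5,0],[0,0,0.6],1],[[-28,2.5,0],[0,0,0.6],1],[[-28,2.5,0],[0,0,0.6],1],[[-28,2.5,0],[0,0,0.6],1],[[-24,6.5,0],[0,0,0.6],1]]}}

```text
time: 26.97
position: [0.5696, -0.3454, 0.1606]
tool_rot: [-2.478, -1.93, 0.001]
ft_force: [0.2, -1.1, -0.6]
grip_width: 0.472
```

Call:
{"name": "arm_command", "arguments": {"motion": [[[0,0,0],[0,0,0],1],[[0,0,0],[0,0,0],1],[[0,0,0],[0,0,0],1]]}}

```text
time: 27.22
position: [0.5712, -0.3422, 0.1602]
tool_rot: [-2.475, -1.933, -0.001]
ft_force: [-0.3, 0.8, -0.4]
grip_width: 0.472
```

```bash
python3 plan.py 563.7 -344 100 -15 4 563.7 -344 63 -15 8;  python3 - <<'E'
from h import *
p,d=optics.get_image("scene");cv2.imwrite("pics/s9.png",p)
E
```

```text
t 27.22 p [ 571.2 -342.2  160.2] jaw -14.0 tilt 0.08 F [-0.3  0.8 -0.4] w 0.472 q [-0.01  0.46  0.69  1.53 -0.3   1.26  0.47]
4 rows: [-1.0, -1.5, 15.0] [-0.0, -0.0, 0.2]  |sh|=15.2; last row add [0.0, -1.0, 0.0]
   end [ 563.5 -344.3  100.2] jaw -14.8
8 rows: [0.0, 0.0, 4.5] [-0.0, -0.0, 0.0]  |sh|=4.6; last row add [0.0, 0.0, 1.0]
   end [ 563.4 -344.2   63.2] jaw -14.8
```

View pics/s9.png

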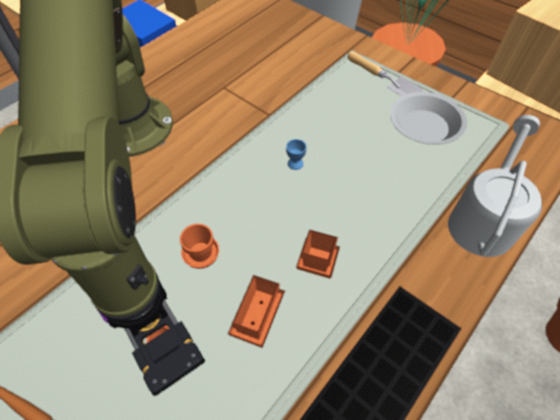

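Call:
{"name": "arm_command", "arguments": {"motion": [[[-2,-3.5,8],[0,0,0],1],[[-2,-3.5,18],[0,0,0],1],[[0,0,22],[0,0,0],1],[[0,0,18],[0,0,0],1],[[0,0,10],[0,0,0],1],[[0,0,4],[0,0,0],1],[[0,0,0],[0,0,0],1],[[0,0,0],[0,0,0],1]]}}

```text
time: 27.93
position: [0.5638, -0.3454, 0.0812]
tool_rot: [2.475, 1.933, 0.001]
ft_force: [-0.6, 0.3, -0.7]
grip_width: 0.471
```

```bash
python3 plan.py 563.7 -344 63 -14 6
```

```text
t 27.93 p [ 563.8 -345.4   81.2] jaw -14.0 tilt 0.06 F [-0.6  0.3 -0.7] w 0.471 q [ 0.01  0.52  0.66  1.61 -0.35  1.12  0.52]
6 rows: [0.0, -0.0, 3.0] [0.0, 0.0, -0.0]  |sh|=3.0; last row add [1.0, -0.0, 0.0]
   end [ 564.1 -344.4   63.2] jaw -14.0
```

Call:
{"name": "arm_command", "arguments": {"motion": [[[1,0,5],[0,0,0],1],[[0,0,6],[0,0,0],1],[[0,0,4],[0,0,0],1],[[0,0,2.5],[0,0,0],1],[[0,0,1],[0,0,0],1],[[0,0,0],[0,0,0],1],[[0,0,0],[0,0,0],1]]}}

```text
time: 28.52
position: [0.5636, -0.3446, 0.0621]
tool_rot: [2.477, 1.932, 0.0]
ft_force: [0.6, 1.0, 0.1]
grip_width: 0.471
```

Call:
{"name": "arm_command", "arguments": {"motion": [[[0,0,0.5],[0,0,0],1],[[0,0,0.5],[0,0,0],1],[[0,0,0],[0,0,0],1]]}}

```text
time: 28.77
position: [0.5637, -0.3447, 0.0617]
tool_rot: [2.476, 1.932, 0.001]
ft_force: [-1.3, 1.3, 3.9]
grip_width: 0.47
```

Call:
{"name": "arm_command", "arguments": {"motion": [[[0,0,0.5],[0,0,0],1],[[0,0,0],[0,0,0],1]]}}

```text
time: 28.93
position: [0.5637, -0.3447, 0.0616]
tool_rot: [2.477, 1.932, 0.001]
ft_force: [-1.4, 1.5, 6.7]
grip_width: 0.473
```

Seated. Release, rise and pull back out of the view.

Call:
{"name": "arm_command", "arguments": {"motion": [[[0,0,-0.5],[0,0,0],1],[[0,0,-0.5],[0,0,0],0.8],[[0,0,0],[0,0,0],0.4],[[0,0,0],[0,0,0],0.2],[[0,0,0],[0,0,0],0.2],[[0,0,0],[0,0,0],0.2],[[0,0,0],[0,0,0],0.2]]}}

```text
time: 29.52
position: [0.5635, -0.3444, 0.0613]
tool_rot: [-2.476, -1.933, 0.0]
ft_force: [-0.1, -0.1, -0.4]
grip_width: 0.753
```

Call:
{"name": "arm_command", "arguments": {"motion": [[[0,0,-8],[0,0,0],0.2],[[0,0,-18],[0,0,0],0.2],[[0,0,-25],[0,0,0],0.2],[[0,0,-30],[0,0,0],0.2],[[0,0,-30],[0,0,0],0.2],[[0,0,-30],[0,0,0],0.2],[[0,0,-20],[0,0,0],0.2]]}}

```text
time: 30.1
position: [0.5641, -0.3453, 0.2266]
tool_rot: [2.474, 1.93, 0.003]
ft_force: [0.2, -0.4, 0.7]
grip_width: 0.8
```

```bash
python3 plan.py 450 -500 230 -14 6; python3 m.py t10
```

```text
t 30.1 p [ 564.1 -345.3  226.6] jaw -14.1 tilt 0.23 F [ 0.2 -0.4  0.7] w 0.8 q [-0.02  0.41  0.72  1.46 -0.27  1.37  0.46]
6 rows: [-29.5, -12.0, -0.5] [0.0, 0.0, -0.0]  |sh|=32.1; last row add [-1.0, -1.0, -1.0]
   end [ 450.  -500.1  230.5] jaw -14.1
lid z 0.02480314734674456
pot_large conf 0.87 px 925 uv [360. 234.] zmax 0.093 | rect c (437.5,-157.7) 66x63 long-axis 88.4deg | circ (436.9,-157.6) r34.2 | full (437.6,-155.8) 70x63 89.4
pot_small conf 0.93 px 336 uv [443. 174.] zmax 0.073 | rect c (562.5,-343.3) 40x39 long-axis -89.8deg | circ (562.5,-343.6) r22.9 | full (562.5,-340.4) 47x39 89.9
pot_small conf 0.47 px 415 uv [360. 163.] zmax 0.041 | full (584.7,-168.9) 125x60 81.4
pot_square conf 0.76 px 988 uv [285. 140.] zmax 0.089 | rect c (633.5,-11.0) 64x62 long-axis 22.2deg | circ (633.0,-10.9) r41.7 | full (632.0,-11.8) 70x64 23.5
pot_square conf 0.34 px 161 uv [434. 180.] zmax 0.040 | full (548.7,-317.2) 52x34 28.2
pot_oblong conf 0.59 px 1429 uv [366. 148.] zmax 0.081 | rect c (617.5,-180.2) 108x57 long-axis -69.2deg | circ (617.3,-179.9) r59.9 | full (616.6,-179.2) 112x59 
[... 292 characters left out ...]
4.7) r29.0 | full (557.5,-336.1) 58x46 29.6
saucer_square conf 0.73 px 410 uv [281. 154.] zmax 0.041 | rect c (633.0,-8.6) 76x75 long-axis 22.5deg | circ (633.1,-9.4) r51.3 | full (613.0,-1.2) 103x59 67.9
saucer_oblong conf 0.91 px 446 uv [357. 163.] zmax 0.041 | rect c (616.0,-179.0) 119x70 long-axis -70.4deg | circ (613.4,-178.9) r66.1 | full (615.4,-178.8) 120x70 -70.9
egg_cup conf 0.85 px 479 uv [198. 238.] zmax 0.088 | rect c (431.3,163.9) 48x43 long-axis 90.0deg | circ (432.5,164.0) r24.2 | full (431.3,161.9) 51x43 -89.1
flip_box conf 0.88 px 1164 uv [443. 247.] zmax 0.079 | rect c (408.6,-332.9) 76x59 long-axis 79.7deg | circ (410.4,-333.3) r44.0 | full (410.4,-326.7) 89x61 79.7
30.65
```

View pics/t10.png

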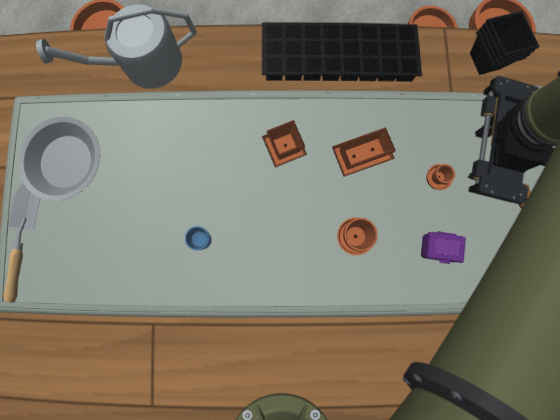

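```bash
python3 - <<'E'
from bench import ctrl
print(ctrl.close_job(), ctrl.get_state()['time'])
E
```

```text
the job is handed in; nothing more can be done
the job is handed in; nothing more can be done
```

All four pots are standing in their matching saucers, and I handed the job in at about 31 s. `close_job` gives no verdict, so what follows rests on my own last look from the top camera.

I gripped each pot from outside by its collar. I lowered it until the wrist force showed it touching the saucer floor, then released it. For the oblong pot that sign was only the load easing. The others pushed back clearly, with 5 N or more.

| Pot | Offset from saucer centre | Angle to saucer's sides |
|---|---|---|
| Large round | about 1 mm | not needed |
| Small round | about 1.5 mm | not needed |
| Square | about 2.5 mm | under 1° |
| Oblong | about 2 mm | about 1° |

- **Height:** every pot's rim reads 5 mm higher than at the start, which is the thickness of the saucer floor. I did not measure tilt separately.
- **Bystanders:** the egg cup and purple container read the same to within a millimetre.
- **Saucers:** the square and oblong saucers still read within about 1.5 mm of their first positions.
- **Poor readings:** the final outlines of the two round saucers are not reliable, because the pots hide most of them. For those two offsets I used the saucer positions measured at the start. The networks also gave a few low-confidence false finds, which I ignored.
- **At hand-in:** the gripper was clear, about 165 mm above the last pot it released.

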